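# Crank down the mixer's stabiliser leg onto its shoe

## Robot

A 6-joint arm with a two-finger parallel gripper is mounted at the origin on a cart in front of the work surface, level with it; the furniture and walls round the work are solid. World frame = base frame: x ahead of the robot, y to its left, z up, the work surface at z = 0. Lengths are in m, angles in rad, forces in N, time in s.
With the tool pointing down it reaches from about 0.35 to 0.975 m from the base axis. Payload 4.9 kg.
Tool frame: the origin (TCP) lies midway between the tips of the shut fingers; the grasp point (between the pads) lies 19 mm behind it; z points along the fingers, y is the line along which they close (so a half turn about z gives the same grasp; the last joint's range is limited). The gripper opens to 85 mm and grips with 20 to 120 N. Pads are 22 mm wide; open, the fingers measure 114 mm over their backs; the gripper's body (76 mm by 85 mm) begins 54 mm behind the grasp point. The pads swing forward as they close: fully open they stand 13 mm farther back than shut.
Start: joints at [1.047, 0.053, 1.613, -0, 1.476, -0.119], TCP at [0.246, 0.574, 0.231] pointing down, gripper open.
Joint ranges: [-3.01, 3.01], [-1.01, 2.22], [0.06, 2.58], [-1.02, 4.17], [0.09, 2.62], [-3.14, 3.14]. Speed limits (rad/s): [2.57, 2.57, 3.14, 3.14, 3.14, 3.14].

## Interface

Orientations are given as a rotation vector (axis times angle).
In Python, from station import ctrl, optics, job gives the robot as it stands.
- The arm moves only by the shell command python3 -m jog 'ROWS' [OPENING] [FORCE]. ROWS is JSON, a list of rows, each a list of 2 entries, a list of its own where there are three numbers: the shift along the tool's x, y, z in m, then the turn, a rotation vector about the tool's x, y, z in rad. A call has 1 to 5 rows; each row is the pose to reach, as a shift and turn from the pose commanded when the call began, along the tool's axes at that moment; what a row does not reach only later rows make up. A row lasts 1/10 s, in which the tool goes at most 50 mm and 8.59 degrees, less where a joint would pass 70% of its speed; a pose out of reach is approached as far as the arm can. A call with a gripper value outside its range is refused whole. OPENING is the opening, from 0 (shut) to 1 (fully open), set as the call begins (- or left out, the last holds). The fingers move at their own pace and stop on an object; FORCE is the grip in N (left out, the last holds). Time passes only in rows, so rows that repeat a pose let the fingers close. It gives the time, the measured TCP pose, the force, the opening and the grip force at its end, in the units of the state.
- ctrl.get_obs(): the state, without advancing time (a new reading comes with each control period).
- optics.get_image(name): name is "scene" or "top" or "wrist"; returns a dict with "image" (480x640x3 uint8, blue, green, red), "fx", "fy", "cx", "cy" (pixels), "D" ([k1, k2, p1, p2, k3] as OpenCV has them; the pictures are not rectified), "rvec" (rotation vector, rad) and "tvec" (3), from world to camera coordinates, as OpenCV has them; the wrist camera has in their place "mount" (4x4, takes a point from camera to tool coordinates, whose origin is the TCP and whose axes are the flange's). Camera axes: x right, y down, z forward; pixel columns grow to the right and rows downward; lengths in m; the calibration is good to about 2 mm. A picture is of the moment at which its call begins: read the wrist's pose just before it. There is no depth.
- job.finish_job(): hands the job in; it is judged then, once.
The state is a dict: "t": time; "q": joint angles; "dq": joint speeds; "effort": joint torques, N m; "tool_pos": TCP position; "tool_rot": TCP orientation; "contact_force": force on the tool from outside, world axes, zero at the start; "wrist_torque": the same for the moment, N m; "opening": finger opening in m; "grip_force": force on a finger pad.
Only numpy, scipy, OpenCV 4.12 (cv2) and the standard library are available. Lean on these libraries where they do the work, as an engineer would, in place of code of your own. Each camera call takes 0.05 s, during which the arm holds its last target. There are 200 camera calls.

## Task

Set the mixer's stabiliser leg: take the steel shoe by its orange tab, slide it in under the leg so that the leg's foot stands over the middle of the shoe's black rubber disc, then turn the crank clockwise until you feel it grow heavier because the foot is bearing on the disc. Stop when the force at the knob is about 3 N more than it was while the foot was free (half as much again; double is overtightened), and let go, leaving the shoe clamped flat under the foot. Do not push or tip the brown bottle, the dropper bottle or the dark vial.

Things in the scene. Friction and masses are not known exactly. Their poses are not given: they have to be found in the camera images.
- mixer: White bench mixer with a black rack on top, fixed. Origin: on the bench, on the upright axis of the stabiliser leg, which a bracket carries at the mixer's front. z up; x points from the leg back to the mixer (housing from 45 to 245 mm, 170 mm wide; rack top 127 mm high). The shoe goes in from the open -x side, its x along the mixer's x.
- leg_column (a point): Lower end of the leg's blue column (34 mm across, 64 to 148 mm above the bench), on the leg axis. A steel tube (24 mm) with a round black rubber foot (28 mm across) hangs out below it. At the start the foot's underside is 31 to 51 mm above the bench; this differs every time and is not measured. The sprung foot gives about 1 mm for every 12 N.
- gear_head (a point): Top of the leg's dark gear head (46 mm across), 169 mm above the bench on the leg axis. The crank turns on it; clockwise seen from above lowers the foot, 31 mm a turn, and it stays where it is left. Turning it freely takes 6 N at the knob, along its circle (far less is felt while held still, by how it was stopped); moving or still, each 10 N of foot pressure adds about 1 N.
- knob_mid (a point): Middle of the crank's upright red knob, 20 mm across, 50 mm tall, 209 mm above the bench and 50 mm from the leg axis. It spins freely on its pin, so a gripper can hold it from above and carry it round its circle without turning. The crank arm below it reaches up to 179 mm and its hub to 182 mm. It starts on the mixer's side (+x) of the leg axis.
- shoe: Loose shoe, 0.2 kg: steel plate 152 mm long (x), 50 mm wide (y), 8 mm thick, lying flat on the bench. Origin: underside, z up, x from the orange tab toward the rubber disc. It can be slid along the bench.
- shoe_tab (a point): Middle of the shoe's upright orange grip tab, 60 mm from the shoe's origin toward -x, 36 mm above the bench. The tab is 30 mm long (shoe x), 12 mm thick (shoe y) and its top is 56 mm above the bench. Axes as the shoe's.
- shoe_disc (a point): Centre of the top of the shoe's black rubber disc, 48 mm across, 12 mm above the bench, 110 mm from the tab's middle along shoe x.
- brown_bottle: Brown bottle with a blue cap, 47 mm across, 98 mm tall, standing beside the mixer; origin at the middle of its underside. Leave it alone.
- dropper_bottle: Pale pink dropper bottle with a white cap, 26 mm across, 66 mm tall, standing on the mixer's other side; origin at the middle of its underside. Leave it alone.
- dark_vial: Dark vial with a white cap, 34 mm across, 73 mm tall, standing on the open bench; origin at the middle of its underside. Leave it alone.

How it is judged:
On the way, in this order (a step that is already met when the one before it is completed fails the run):
1. the shoe lies flat with its disc centred under the free foot (within 10 mm) (horizontal distance between shoe_disc and mixer below 0.01 m and height (world z) of shoe below 0.003 m and contact force between mixer and shoe below 1 N), for 0.2 s.
2. the foot bears on the disc with more than 12 N (contact force between mixer and shoe above 12 N and horizontal distance between shoe_disc and mixer below 0.01 m), for 0.2 s.
At the end, for the whole second after the job is handed in: the foot presses on the shoe with 12 to 55 N (crank load risen by about 1.2 to 5.5 N), the disc's centre is within 10 mm of the leg axis, the shoe lies flat and at rest, and crank and shoe are released (all of step 2 and contact force between mixer and shoe below 55 N and angle between shoe's own z axis and vertical below 0.05 rad and height (world z) of shoe below 0.003 m and linear speed of shoe below 0.01 m/s); the robot touches nothing.
It fails at once if the leg is overtightened: more than 60 N on the shoe (crank load doubled) (contact force between mixer and shoe above 60 N).
It fails at once if a bottle or the vial is pushed more than 20 mm or tipped (distance of any of brown_bottle, dropper_bottle, dark_vial from where it was at the start of the episode above 0.02 m or angle between any of brown_bottle, dropper_bottle, dark_vial's own z axis and vertical above 0.4 rad).
It also fails if it takes over 72 s, if anything falls off the work surface, if the arm or the gripper's body presses on something with over 40 N, if the wrist force passes 120 N, or if a joint passes its speed limit or range.

## Working session

There is one attempt and no reset: what is moved stays moved. The work goes in short steps, Python scripts to look and compute and a shell command to move; the robot and the scene stay as the last step left them, time stands still between calls to the robot, and variables do not carry over. Pictures are saved under pics/ and viewed, at most 11 in all, crops included, and the job is handed in when it is done.

```bash
mkdir -p pics; ls; python3 - <<'E'
from station import ctrl, optics
import cv2, numpy as np
for n in ("scene","top"):
    d=optics.get_image(n); cv2.imwrite(f"pics/{n}0.png",d["image"])
    R=cv2.Rodrigues(np.array(d["rvec"]))[0]; print(n,d["fx"],d["D"],-R.T@np.array(d["tvec"]).ravel(), R[2])
print(ctrl.get_obs())
E
```

```text
pics
scene 490.29504664676773 [-0.09039124  0.          0.          0.          0.        ] [-0.03551132 -0.68066458  0.63537129] [ 0.57323104  0.67441524 -0.4653711 ]
top 572.8762128006152 [-0.17118653  0.          0.          0.          0.        ] [0.42885611 0.00774585 1.21914325] [ 0.11645801  0.01438032 -0.99309151]
{'t': 0.1, 'q': array([ 1.04700966e+00,  5.33051359e-02,  1.61415100e+00, -1.29658453e-05,
        1.47601555e+00, -1.18960859e-01]), 'dq': array([ 1.22219673e-04, -5.15802031e-04, -2.79051129e-03, -1.57985458e-03,
        8.57100714e-05,  1.58400142e-03]), 'effort': array([ 1.11659043e-03, -3.94899702e+01, -3.71365857e+01, -1.08859313e-04,
        3.79124001e-03,  3.44860268e-05]), 'tool_pos': array([0.24585711, 0.57399681, 0.2301805 ]), 'tool_rot': array([-6.31446522e-01, -3.07688476e+00,  2.80635669e-03]), 'contact_force': array([-0.5774873 , -0.3360428 ,  0.09029791]), 'wrist_torque': array([ 0.00307588, -0.04518654,  0.02687034]), 'grip_force': 0.0, 'opening': 0.08566339990405329}
```

View pics/scene0.png

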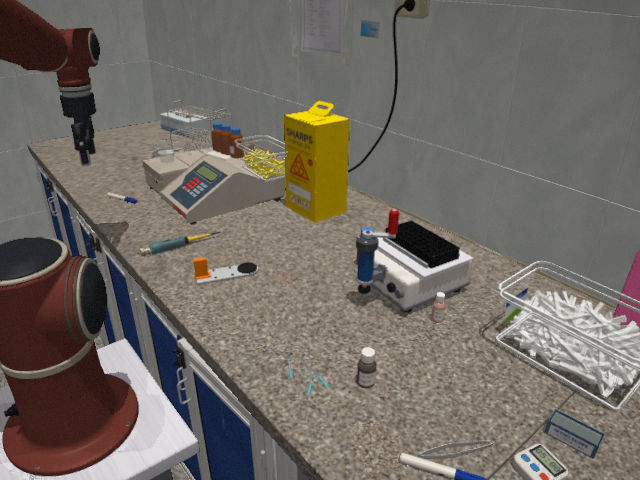

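View pics/top0.png

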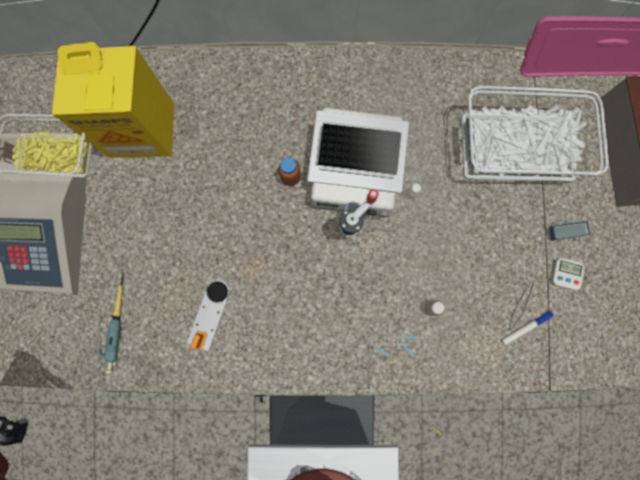

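The scene view shows the shoe (tab 201,268; disc 247,269), the leg (367,255) with its red knob (393,221), and the vial (367,367). In the top view they are: tab (199,341), disc (217,292), gear head (351,219), knob (372,196), rack (358,149), vial (437,309).

```bash
cat > h.py <<'E'
import cv2, numpy as np
from station import ctrl, optics
from scipy.spatial.transform import Rotation as Ro
def cam(n):
    if n=="wrist":
        o=ctrl.get_obs(); d=optics.get_image(n); M=np.array(d["mount"]); T=np.eye(4)
        T[:3,:3]=Ro.from_rotvec(o["tool_rot"]).as_matrix(); T[:3,3]=o["tool_pos"]; M=T@M
        d["R"]=M[:3,:3].T; d["c"]=M[:3,3]
    else:
        d=optics.get_image(n); d["R"]=cv2.Rodrigues(np.array(d["rvec"]))[0]; d["c"]=-d["R"].T@np.array(d["tvec"]).ravel()
    d["K"]=np.array([[d["fx"],0,d["cx"]],[0,d["fy"],d["cy"]],[0,0,1]]); return d
def ray(d,p):
    u=cv2.undistortPoints(np.array([[p]],float),d["K"],np.array(d["D"]))[0,0]
    v=d["R"].T@np.array([u[0],u[1],1]); return v/np.linalg.norm(v)
def onz(d,p,z):
    v=ray(d,p); return d["c"]+v*(z-d["c"][2])/v[2]
def proj(d,P):
    return cv2.projectPoints(np.array([P],float),cv2.Rodrigues(d["R"])[0],-d["R"]@d["c"],d["K"],np.array(d["D"]))[0][0,0]
def tri(d1,p1,d2,p2):
    v1,v2=ray(d1,p1),ray(d2,p2); s=np.linalg.lstsq(np.c_[v1,-v2],d2["c"]-d1["c"],rcond=None)[0]
    a,b=d1["c"]+v1*s[0],d2["c"]+v2*s[1]; return (a+b)/2,np.linalg.norm(a-b)
def blob(d,roi,f):
    x0,y0,x1,y1=roi; im=d["image"][y0:y1,x0:x1]; hsv=cv2.cvtColor(im,cv2.COLOR_BGR2HSV).astype(int)
    m=f(hsv[...,0],hsv[...,1],hsv[...,2]).astype(np.uint8)
    n,l,s,c=cv2.connectedComponentsWithStats(m); k=1+np.argmax(s[1:,4])
    cn=max(cv2.findContours((l==k).astype(np.uint8),cv2.RETR_EXTERNAL,cv2.CHAIN_APPROX_NONE,offset=(x0,y0))[0],key=len)
    return c[k]+[x0,y0],s[k,4],cn
red=lambda h,s,v:((h<6)|(h>174))&(s>150)&(v>60)
ora=lambda h,s,v:(h>6)&(h<20)&(s>180)&(v>120)
blu=lambda h,s,v:(h>98)&(h<125)&(s>110)&(v>40)
blk=lambda h,s,v:(v<50)
E
python3 - <<'E'
from h import *
np.set_printoptions(precision=4,suppress=True)
T=cam("top");S=cam("scene")
kt=blob(T,(355,180,390,210),red);ks=blob(S,(380,200,405,240),red);print("knob",kt[:2],ks[:2],tri(T,kt[0],S,ks[0]))
tt=blob(T,(185,325,215,355),ora);ts=blob(S,(185,250,215,285),ora);print("tab",tt[:2],ts[:2],tri(T,tt[0],S,ts[0]))
dt=blob(T,(203,278,232,306),blk);ds=blob(S,(232,258,262,280),blk);print("disc",dt[:2],ds[:2],onz(T,dt[0],.012),onz(S,ds[0],.012))
bs=blob(S,(350,240,385,290),blu);print("col",bs[0],cv2.boundingRect(bs[2]),cv2.fitLine(bs[2],2,0,.01,.01).ravel())
rt=blob(T,(310,115,408,185),lambda h,s,v:v<70);r=cv2.minAreaRect(rt[2]);b=cv2.boxPoints(r);print("rack",r,[onz(T,p,.127)[:2] for p in b])
for n,p,z in(("vial",(437,309),.073),("drop",(417,188),.066),("brown",(289,164),.098)):print(n,onz(T,p,z))
print("gear?",onz(T,(351,219),.175))
def up(d,x0,y0,x1,y1,n,k): cv2.imwrite(n,cv2.resize(d["image"][y0:y1,x0:x1],None,fx=k,fy=k,interpolation=cv2.INTER_CUBIC))
a=cv2.resize(T["image"][170:245,310:410],None,fx=4,fy=4);b=cv2.resize(S["image"][205:305,340:420],None,fx=4,fy=4)
c=np.zeros((400,720,3),np.uint8);c[:300,:400]=a;c[:,400:]=b;cv2.imwrite("pics/c1.png",c)
E
```

```text
knob (array([370.85, 197.3 ]), np.int32(20)) (array([393.037 , 221.8194]), np.int32(216)) (array([ 0.6416, -0.0862,  0.2047]), np.float64(0.0027644075720862477))
tab (array([198.7196, 339.4579]), np.int32(107)) (array([200.5968, 268.2253]), np.int32(253)) (array([0.3755, 0.2598, 0.0284]), np.float64(0.003994485707420686))
disc (array([216.9529, 291.4565]), np.int32(276)) (array([246.6875, 267.5417]), np.int32(144)) [0.4783 0.2247 0.012 ] [0.4753 0.2208 0.012 ]
col [365.0348 266.1194] (358, 251, 16, 30) [  0.0599  -0.9982 365.1    265.075 ]
rack ((349.20819091796875, 147.23037719726562), (58.5374641418457, 41.069698333740234), 6.709836959838867) [array([0.7229, 0.0109]), array([0.8067, 0.0013]), array([ 0.7928, -0.114 ]), array([ 0.7093, -0.103 ])]
vial [ 0.4408 -0.2282  0.073 ]
drop [ 0.6894 -0.1938  0.066 ]
brown [0.7313 0.0688 0.098 ]
gear? [ 0.6058 -0.0507  0.175 ]
```

View pics/c1.png

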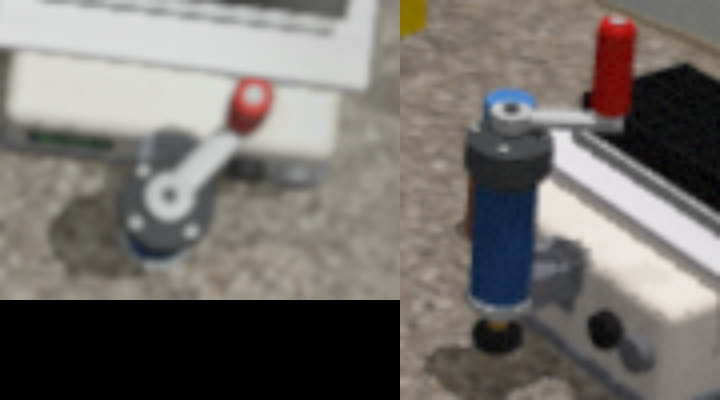

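```bash
cat >> h.py <<'E'
np.set_printoptions(precision=4,suppress=True)
def go(P,yaw):  # shift/turn in tool axes to TCP P, tool y at heading yaw(deg), pointing down
    o=ctrl.get_obs(); R=Ro.from_rotvec(o["tool_rot"]); y=np.radians(yaw)
    Y=np.array([np.cos(y),np.sin(y),0]);Z=np.array([0,0,-1.]);G=Ro.from_matrix(np.c_[np.cross(Y,Z),Y,Z])
    print("shift",R.inv().apply(np.array(P)-o["tool_pos"]),"turn",(R.inv()*G).as_rotvec(),"now",o["tool_pos"],"t",o["t"])
E
python3 - <<'E'
from h import *
T=cam("top");S=cam("scene")
print("hub",tri(T,(352.5,219),S,(368,232.5)),onz(T,(352.5,219),.182),onz(S,(368,232.5),.182))
go((.375,.26,.15),70.2)
E
```

```text
hub (array([ 0.6057, -0.0537,  0.1786]), np.float64(0.0013015011799092954)) [ 0.6046 -0.0531  0.182 ] [ 0.6016 -0.0586  0.182 ]
shift [-0.2423 -0.238   0.081 ] turn [-0.0007 -0.0001 -0.0592] now [0.246  0.5743 0.2309] t 0.3
```

```bash
python3 -m jog '[[[-0.032,-0.032,0],[0,0,0]],[[-0.064,-0.064,0.01],[0,0,-0.02]],[[-0.096,-0.096,0.02],[0,0,-0.04]],[[-0.128,-0.128,0.03],[0,0,-0.059]],[[-0.16,-0.16,0.04],[0,0,-0.059]]]' 1
python3 -c "
from h import *
go((.375,.26,.15),70.2)"
```

```text
t: 0.8
tool_pos: [0.3305, 0.3628, 0.191]
tool_rot: [0.539, 3.095, 0.0]
contact_force: [0.4, -0.5, -0.0]
opening: 0.0856
grip_force: 0.0
shift [-0.0766 -0.0817  0.041 ] turn [0.0004 0.0004 0.0007] now [0.3305 0.3628 0.191 ] t 0.8
```

```bash
python3 -m jog '[[[-0.026,-0.028,0.014],[0,0,0]],[[-0.052,-0.055,0.028],[0,0,0]],[[-0.0766,-0.0817,0.041],[0,0,0]],[[-0.0766,-0.0817,0.041],[0,0,0]],[[-0.0766,-0.0817,0.041],[0,0,0]]]'
python3 -c "
from h import *
d=cam('wrist');cv2.imwrite('pics/w1.png',d['image']);print(d['mount'])"
```

```text
t: 1.3
tool_pos: [0.3747, 0.2611, 0.1502]
tool_rot: [-0.543, -3.094, -0.0]
contact_force: [-0.5, -0.6, -0.0]
opening: 0.0853
grip_force: 0.0
[[-0.0003 -0.9627 -0.2705  0.0689]
 [ 1.      0.     -0.0012 -0.0011]
 [ 0.0012 -0.2705  0.9627 -0.1434]
 [ 0.      0.      0.      1.    ]]
```

View pics/w1.png

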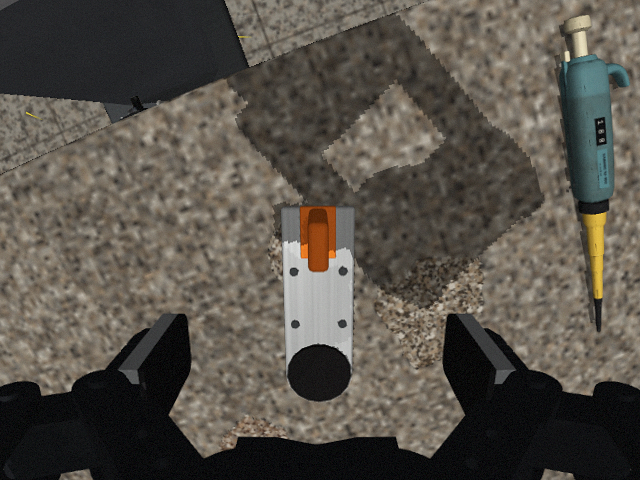

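The wrist view shows the disc at (319,372), the tab at about (318,240) and the plate almost exactly upright in the image, so the heading is right. Measuring more exactly now.

```bash
python3 - <<'E'
from h import *
d=cam("wrist")
b=blob(d,(286,335,352,410),blk); c,ax,an=cv2.fitEllipse(b[2]); D=onz(d,c,.012); print("disc",c,ax,D)
e1,e2=[(onz(d,(a[0],355),.008)+onz(d,(a[1],355),.008))/2 if 0 else 0 for a in ((0,0),(0,0))]
for row in(280,310,340):
    g=cv2.GaussianBlur(d["image"],(3,3),0)[row].mean(1); xs=np.where(g[260:380]>165)[0]+260; m=(xs.min(),xs.max()); print(row,m,onz(d,((m[0]+m[1])/2,row),.008)[:2])
for yw in(-19.8,):
    a=np.radians(yw);u=np.array([np.cos(a),np.sin(a),0]);v=np.array([-u[1],u[0],0])
    for dx in(-.125,-.095):
        for dy in(-.006,.006):
            p=D+u*dx+v*dy;p[2]=.056;print("tabtop corner",proj(d,p))
E
```

```text
disc (317.3572082519531, 372.05670166015625) (55.75614547729492, 61.967994689941406) [0.4759 0.2246 0.012 ]
280 (np.int64(283), np.int64(350)) [0.4084 0.2483]
310 (np.int64(284), np.int64(349)) [0.43   0.2405]
340 (np.int64(285), np.int64(349)) [0.4527 0.2327]
tabtop corner [306.7431 220.0877]
tabtop corner [328.0681 220.0696]
tabtop corner [307.1066 270.5921]
tabtop corner [327.7435 270.575 ]
```

```bash
python3 -c "
from h import *
go((.3723,.2614,.017),70.4)"
python3 -m jog '[[[0.002,0,0.04],[0,0,0]],[[0.002,0,0.08],[0,0,0]],[[0.002,0,0.115],[0,0,0]],[[0.002,0,0.133],[0,0,0]],[[0.002,0,0.133],[0,0,0]]]'
python3 -m jog '[[[0,0,0],[0,0,0]],[[0,0,0],[0,0,0]],[[0,0,0],[0,0,0]],[[0,0,0],[0,0,0]],[[0,0,0],[0,0,0]]]' 0 50
python3 -m jog '[[[0,0,0],[0,0,0]],[[0,0,0],[0,0,0]],[[0,0,0],[0,0,0]],[[0,0,0],[0,0,0]],[[0,0,0],[0,0,0]]]'
python3 -c "
from h import *
go((.3723,.2614,.017),70.4)"
```

```text
shift [ 0.002  -0.0019  0.134 ] turn [ 0.0011  0.0005 -0.003 ] now [0.3747 0.2624 0.151 ] t 1.4
t: 1.9
tool_pos: [0.37, 0.2623, 0.0147]
tool_rot: [-0.536, -3.09, 0.005]
contact_force: [-0.7, 0.4, 0.5]
opening: 0.0852
grip_force: 0.0
t: 2.4
tool_pos: [0.3732, 0.2625, 0.0181]
tool_rot: [0.54, 3.094, 0.001]
contact_force: [-0.2, 0.3, 1.0]
opening: 0.0121
grip_force: 0.8
t: 2.9
tool_pos: [0.3733, 0.2625, 0.0181]
tool_rot: [0.541, 3.094, 0.001]
contact_force: [-1.0, 1.1, 5.7]
opening: 0.0114
grip_force: 49.9
shift [ 0.0006 -0.0014  0.0011] turn [ 0.0009  0.0008 -0.0038] now [0.3733 0.2625 0.0181] t 2.9
```

```bash
python3 -c "
from h import *
go((.417,-.030,.0185),83.3)"
```

```text
shift [-0.1403 -0.2604 -0.0005] turn [ 0.0008  0.0009 -0.229 ] now [0.3733 0.2625 0.0181] t 2.9
```

```bash
python3 -m jog '[[[-0.010,-0.018,0],[0,0,0]],[[-0.024,-0.045,0],[0,0,0]],[[-0.040,-0.075,0],[0,0,0]],[[-0.056,-0.105,0],[0,0,0]],[[-0.072,-0.135,0],[0,0,0]]]'
python3 -m jog '[[[-0.015,-0.028,0],[0,0,-0.03]],[[-0.030,-0.056,0],[0,0,-0.08]],[[-0.045,-0.084,0],[0,0,-0.13]],[[-0.060,-0.110,0],[0,0,-0.18]],[[-0.068,-0.1255,0],[0,0,-0.229]]]'
python3 -m jog '[[[0,0,0],[0,0,0]],[[0,0,0],[0,0,0]],[[0,0,0],[0,0,0]]]'
python3 - <<'E'
from h import *
go((.417,-.030,.0185),83.3)
d=cam("wrist");cv2.imwrite("pics/w2.png",d["image"])
T=cam("top");S=cam("scene")
for c,n in((T,"T"),(S,"S")): cv2.imwrite(f"pics/{n}2.png",c["image"])
E
```

```text
t: 3.4
tool_pos: [0.3955, 0.1103, 0.0182]
tool_rot: [0.539, 3.093, 0.003]
contact_force: [1.0, 3.1, 4.1]
opening: 0.0112
grip_force: 49.6
t: 3.9
tool_pos: [0.4169, -0.0316, 0.0182]
tool_rot: [0.183, 3.135, 0.002]
contact_force: [-0.2, 5.3, 7.4]
opening: 0.0111
grip_force: 50.2
t: 4.2
tool_pos: [0.4171, -0.0305, 0.0182]
tool_rot: [0.184, 3.134, -0.002]
contact_force: [0.3, -3.4, 6.1]
opening: 0.0116
grip_force: 50.0
shift [ 0.0002  0.0005 -0.0003] turn [-0.0014  0.0024 -0.0004] now [ 0.4171 -0.0305  0.0182] t 4.2
```

View pics/w2.png

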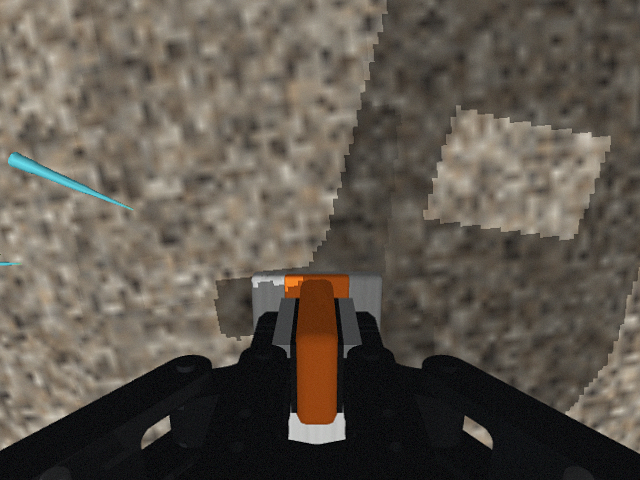

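The tab is held squarely between the fingers. Next I compare the disc and leg in the fixed views.

```bash
python3 - <<'E'
from h import *
T=cam("top");S=cam("scene")
P=np.array([.5258,-.0433,.012])
a,b=proj(T,P),proj(S,P);print(a,b)
c=np.zeros((400,800,3),np.uint8)
c[:,:400]=cv2.resize(T["image"][205:305,300:400],None,fx=4,fy=4);c[:,400:]=cv2.resize(S["image"][240:340,300:400],None,fx=4,fy=4)
cv2.imwrite("pics/c2.png",c)
E
```

```text
[343.5001 269.2818] [332.6721 310.8677]
```

View pics/c2.png

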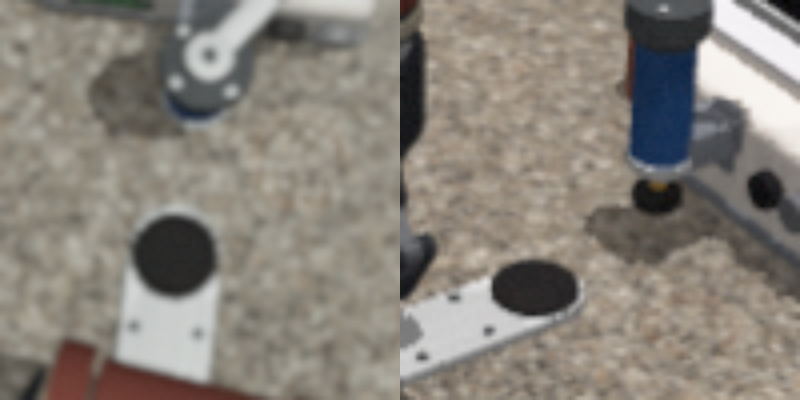

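The disc is at (343.7,268.7) in the top view and (333.7,311.7) in the scene view, within about a pixel of prediction. The hub is at top (352.2,218.7) and the foot at scene (364.2,289).

```bash
python3 - <<'E'
from h import *
T=cam("top");S=cam("scene")
print("top diff",onz(T,(352.2,218.7),.182)-onz(T,(343.7,268.7),.012))
print("scene diff hub",onz(S,(368,232.5),.182)-onz(S,(333.75,311.75),.012))
bs=blob(S,(350,240,385,290),blu)[2][:,0]
for r in(258,262,266,270,274):
    x=bs[bs[:,1]==r,0];print(r,x.min(),x.max())
for L in((.602,-.054),(.605,-.0535),(.602,-.050),(.606,-.05)):
    print(L,[proj(S,(*L,z)) for z in(.182,.106,.064,.035)],proj(T,(*L,.182)))
a=.6020-.1087; go((.602-.1087,-.054+.0128,.0185),83.3)
E
```

```text
top diff [ 0.0781 -0.0088  0.17  ]
scene diff hub [ 0.076  -0.0115  0.17  ]
258 359 372
262 358 372
266 358 372
270 358 372
274 358 371
(0.602, -0.054) [array([366.5754, 231.6299]), array([364.5361, 263.6724]), array([363.457 , 280.4391]), array([362.7311, 291.6435])] [353.0126 220.4088]
(0.605, -0.0535) [array([367.465, 231.133]), array([365.3998, 263.1284]), array([364.3067, 279.8729]), array([363.5714, 291.0634])] [352.7274 218.7952]
(0.602, -0.05) [array([365.2191, 230.9237]), array([363.2321, 262.9086]), array([362.1805, 279.6481]), array([361.4733, 290.8356])] [350.8333 220.4072]
(0.606, -0.05) [array([366.6305, 230.3822]), array([364.6002, 262.3141]), array([363.5255, 279.0285]), array([362.8026, 290.2003])] [350.8172 218.2562]
shift [-0.077  -0.0022 -0.0002] turn [-0.0014  0.0025  0.0006] now [ 0.4171 -0.0301  0.0182] t 4.55
```

```bash
python3 -m jog '[[[-0.012,0,0],[0,0,0]],[[-0.032,-0.001,0],[0,0,0]],[[-0.052,-0.001,0],[0,0,0]],[[-0.068,-0.0015,0],[0,0,0]],[[-0.078,-0.0015,0],[0,0,0]]]'
python3 -m jog '[[[0,0,0],[0,0,0]],[[0,0,0],[0,0,0]],[[0,0,0],[0,0,0]]]'
python3 - <<'E'
from h import *
print(ctrl.get_obs()["tool_pos"],ctrl.get_obs()["contact_force"])
T=cam("top");S=cam("scene")
c=np.zeros((400,800,3),np.uint8)
c[:,:400]=cv2.resize(T["image"][185:285,300:400],None,fx=4,fy=4);c[:,400:]=cv2.resize(S["image"][230:330,320:420],None,fx=4,fy=4)
cv2.imwrite("pics/c3.png",c)
E
```

```text
t: 5.05
tool_pos: [0.4928, -0.0395, 0.0181]
tool_rot: [-0.182, -3.131, -0.001]
contact_force: [-12.6, 1.4, 18.7]
opening: 0.0111
grip_force: 52.0
t: 5.35
tool_pos: [0.4946, -0.0398, 0.0181]
tool_rot: [0.183, 3.134, 0.0]
contact_force: [2.3, 0.6, 5.8]
opening: 0.0118
grip_force: 50.2
[ 0.4946 -0.0398  0.0181] [2.3424 0.5832 5.8017]
```

View pics/c3.png

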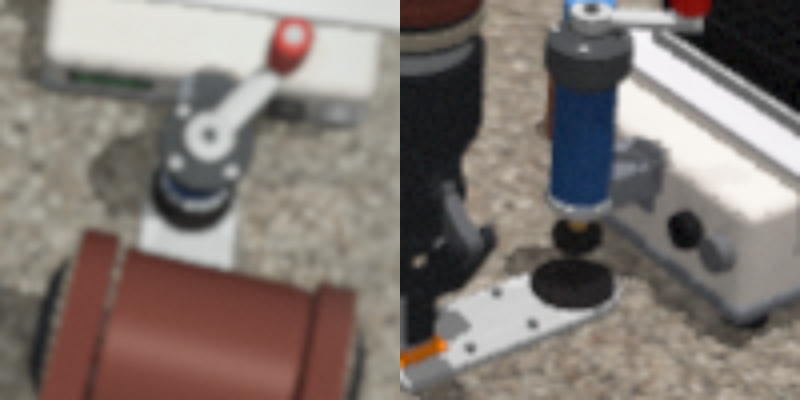

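The disc (363,301 in the scene view) sits under the foot (364,289), in line with the column axis. Time to release and rise.

```bash
python3 -m jog '[[[0,0,0],[0,0,0]],[[0,0,0],[0,0,0]],[[0,0,0],[0,0,0]],[[0,0,0],[0,0,0]]]' 0.6
python3 -m jog '[[[0,0,-0.03],[0,0,0]],[[0,0,-0.07],[0,0,0]],[[0,0,-0.12],[0,0,0]],[[0,0,-0.17],[0,0,0]],[[0,0,-0.21],[0,0,0]]]'
python3 -m jog '[[[0,0,-0.04],[0,0,0]],[[0,0,-0.06],[0,0,0]],[[0,0,-0.06],[0,0,0]],[[0,0,-0.06],[0,0,0]]]'
python3 - <<'E'
from h import *
go((.640,-.087,.285),83.3)
d=cam("wrist");cv2.imwrite("pics/w3.png",d["image"])
E
```

```text
t: 5.85
tool_pos: [0.4927, -0.0406, 0.0166]
tool_rot: [-0.183, -3.135, -0.0]
contact_force: [0.3, -0.3, -0.1]
opening: 0.0512
grip_force: 0.0
t: 6.35
tool_pos: [0.4936, -0.0409, 0.2304]
tool_rot: [0.184, 3.134, -0.001]
contact_force: [-0.0, -1.3, 0.4]
opening: 0.0511
grip_force: 0.0
t: 6.75
tool_pos: [0.4931, -0.0408, 0.2865]
tool_rot: [-0.184, -3.135, -0.0]
contact_force: [-0.1, 0.5, -0.1]
opening: 0.0513
grip_force: 0.0
shift [-0.1513 -0.0287  0.0013] turn [ 0.0001 -0.0008 -0.    ] now [ 0.4931 -0.0408  0.2865] t 6.75
```

View pics/w3.png

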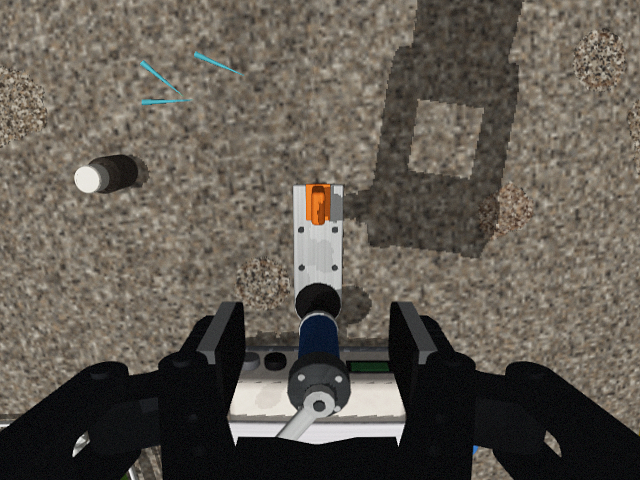

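The wrist view shows the hub at (319,404), the disc's outer arc around (318,300), the tab at (318,205) and the arm heading toward (290,437). I'll check the disc against the leg axis in this one view.

```bash
python3 - <<'E'
from h import *
d=cam("wrist");H=onz(d,(319,404),.182);print("hub",H, onz(d,(289,437),.178)-H)
b=blob(d,(290,275,350,316),blk);x,y,w,h=cv2.boundingRect(b[2]);print(x,y,w,h)
near=onz(d,(x+w/2-.5,y),.012);print("disc near edge",near,"disc c",near+.024*np.array([.9932,-.1167,0]))
go((H[0]+.037,H[1]-.0336,.285),83.3)
E
```

```text
hub [ 0.6013 -0.0531  0.182 ] [ 0.0278 -0.0244 -0.004 ]
295 285 46 31
disc near edge [ 0.5805 -0.0514  0.012 ] disc c [ 0.6043 -0.0542  0.012 ]
shift [-0.1503 -0.0287 -0.001 ] turn [ 0.0005 -0.0041  0.0001] now [ 0.4924 -0.0407  0.2847] t 6.85
```

```bash
python3 -m jog '[[[-0.03,-0.006,0],[0,0,0]],[[-0.07,-0.014,0],[0,0,0]],[[-0.11,-0.021,0],[0,0,0]],[[-0.14,-0.027,0],[0,0,0]],[[-0.1505,-0.029,0],[0,0,0]]]'
python3 -m jog '[[[0,0,0],[0,0,0]],[[0,0,0],[0,0,0]]]'
python3 - <<'E'
from h import *
go((.6396,-.0865,.195),83.3)
d=cam("wrist");cv2.imwrite("pics/w4.png",d["image"]);print(blob(d,(150,300,490,480),red)[:2])
T=cam("top");S=cam("scene");print(blob(S,(380,180,405,240),red)[:2])
E
```

```text
t: 7.35
tool_pos: [0.6402, -0.0878, 0.2836]
tool_rot: [-0.184, -3.131, -0.001]
contact_force: [-0.5, -0.2, -0.6]
opening: 0.0512
grip_force: 0.0
t: 7.55
tool_pos: [0.6384, -0.0868, 0.2861]
tool_rot: [-0.183, -3.134, -0.001]
contact_force: [0.1, -0.7, 0.1]
opening: 0.0512
grip_force: 0.0
shift [-0.0014  0.0004  0.0911] turn [ 0.0004 -0.0025  0.0003] now [ 0.6384 -0.0868  0.2861] t 7.55Traceback (most recent call last):
  File "<stdin>", line 3, in <module>
  File "h.py", line 25, in blob
    n,l,s,c=cv2.connectedComponentsWithStats(m); k=1+np.argmax(s[1:,4])
                                                     ~~~~~~~~~^^^^^^^^^
    return _wrapfunc(a, 'argmax', axis=axis, out=out, **kwds)
    return bound(*args, **kwds)
ValueError: attempt to get argmax of an empty sequence
```

View pics/w4.png

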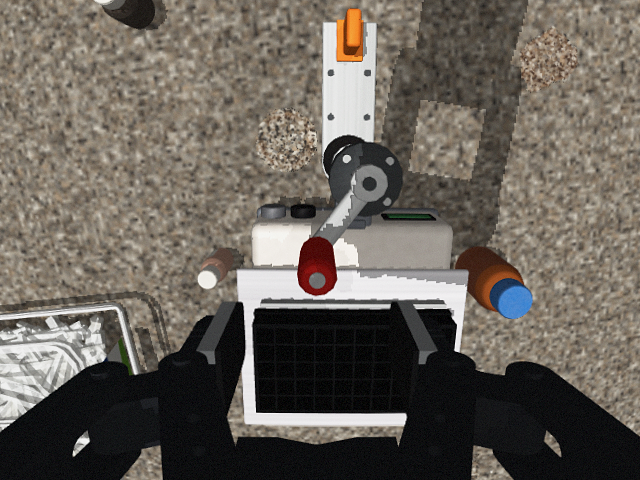

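The knob's top is at (317,281), the hub at (370,183), and the gripper is over the rack beyond. I'll place the knob and hub by ray casting.

```bash
python3 - <<'E'
from h import *
d=cam("wrist")
K=onz(d,(317,280),.234);H=onz(d,(370,183),.182);print(K,H,K-H,np.hypot(*(K-H)[:2]))
go((K[0],K[1],.195),83.3)
E
```

```text
[ 0.6411 -0.088   0.234 ] [ 0.6048 -0.0531  0.182 ] [ 0.0363 -0.0349  0.052 ] 0.0503556091324202
shift [-0.0029 -0.001   0.0922] turn [ 0.0001 -0.0006  0.0004] now [ 0.6384 -0.0867  0.2872] t 7.65
```

```bash
python3 -m jog '[[[-0.0025,-0.001,0.02],[0,0,0]],[[-0.0025,-0.001,0.05],[0,0,0]],[[-0.0025,-0.001,0.075],[0,0,0]],[[-0.0025,-0.001,0.09],[0,0,0]],[[-0.0025,-0.001,0.09],[0,0,0]]]'
python3 -m jog '[[[0,0,0],[0,0,0]],[[0,0,0],[0,0,0]],[[0,0,0],[0,0,0]],[[0,0,0],[0,0,0]],[[0,0,0],[0,0,0]]]' 0 60
python3 -m jog '[[[0,0,0],[0,0,0]],[[0,0,0],[0,0,0]],[[0,0,0],[0,0,0]]]'
```

```text
t: 8.15
tool_pos: [0.6398, -0.0878, 0.1946]
tool_rot: [-0.183, -3.132, -0.001]
contact_force: [0.7, -0.1, -0.8]
opening: 0.0514
grip_force: 0.0
t: 8.65
tool_pos: [0.6428, -0.088, 0.1998]
tool_rot: [0.183, 3.133, 0.001]
contact_force: [-2.0, 3.8, 6.5]
opening: 0.018
grip_force: 58.9
t: 8.95
tool_pos: [0.6428, -0.088, 0.1999]
tool_rot: [0.183, 3.133, 0.001]
contact_force: [-1.3, 4.2, 5.8]
opening: 0.0182
grip_force: 58.9
```

```bash
python3 - <<'E'
import numpy as np
x=np.array([np.cos(np.radians(173.3)),np.sin(np.radians(173.3))]);y=np.array([np.cos(np.radians(83.3)),np.sin(np.radians(83.3))])
p=lambda a:.05*np.array([np.cos(np.radians(a)),np.sin(np.radians(a))])
a=-42
for st in [12]*3+[6]*12:
    print(a,"/".join("%.1f,%.1f"%tuple(1000*np.array([(p(a-st*k)-p(a))@x,(p(a-st*k)-p(a))@y])) for k in range(1,6))); a-=5*st
E
```

```text
-42 6.9,-7.9/15.3,-14.1/24.8,-18.5/35.0,-20.8/45.4,-20.9
-102 10.3,2.0/19.9,6.2/28.4,12.2/35.5,19.9/40.8,28.9
-162 3.4,9.9/4.6,20.3/3.6,30.7/0.5,40.7/-4.6,49.8
-222 -3.2,4.1/-6.9,7.9/-10.9,11.2/-15.3,14.1/-19.9,16.5
-252 -4.9,1.9/-9.9,3.4/-15.1,4.2/-20.3,4.6/-25.5,4.4
-282 -5.2,-0.8/-10.3,-2.0/-15.2,-3.9/-19.9,-6.2/-24.3,-9.0
-312 -4.1,-3.2/-7.9,-6.9/-11.2,-10.9/-14.1,-15.3/-16.5,-19.9
-342 -1.9,-4.9/-3.4,-9.9/-4.2,-15.1/-4.6,-20.3/-4.4,-25.5
-372 0.8,-5.2/2.0,-10.3/3.9,-15.2/6.2,-19.9/9.0,-24.3
-402 3.2,-4.1/6.9,-7.9/10.9,-11.2/15.3,-14.1/19.9,-16.5
-432 4.9,-1.9/9.9,-3.4/15.1,-4.2/20.3,-4.6/25.5,-4.4
-462 5.2,0.8/10.3,2.0/15.2,3.9/19.9,6.2/24.3,9.0
-492 4.1,3.2/7.9,6.9/11.2,10.9/14.1,15.3/16.5,19.9
-522 1.9,4.9/3.4,9.9/4.2,15.1/4.6,20.3/4.4,25.5
-552 -0.8,5.2/-2.0,10.3/-3.9,15.2/-6.2,19.9/-9.0,24.3
```

```bash
python3 -m jog '[[[0.0069,-0.0079,0],[0,0,0]],[[0.0153,-0.0141,0],[0,0,0]],[[0.0248,-0.0185,0],[0,0,0]],[[0.035,-0.0208,0],[0,0,0]],[[0.0454,-0.0209,0],[0,0,0]]]'
python3 -c "
from h import *
o=ctrl.get_obs();print(o['tool_pos'],o['contact_force'],o['tool_rot'])"
```

```text
t: 9.45
tool_pos: [0.5972, -0.1023, 0.1999]
tool_rot: [0.182, 3.127, 0.006]
contact_force: [7.9, 9.2, 1.8]
opening: 0.0184
grip_force: 58.6
[ 0.5972 -0.1023  0.1999] [7.9099 9.2291 1.7578] [0.1818 3.127  0.0059]
```

```bash
cat >> h.py <<'E'
def f(th):
    o=ctrl.get_obs();F=o["contact_force"];a=np.radians(th);print("th",th,"tang %.2f rad %.2f z %.2f"%(-F[0]*np.sin(a)+F[1]*np.cos(a),F[0]*np.cos(a)+F[1]*np.sin(a),F[2]),o["tool_pos"],"ang %.1f"%np.degrees(np.arctan2(o["tool_pos"][1]+.0547,o["tool_pos"][0]-.6055)),"t",o["t"])
E
python3 -m jog '[[[0.0103,0.002,0],[0,0,0]],[[0.0199,0.0062,0],[0,0,0]],[[0.0284,0.0122,0],[0,0,0]],[[0.0355,0.0199,0],[0,0,0]],[[0.0408,0.0289,0],[0,0,0]]]' >/dev/null; python3 -c "from h import *;f(-162)"
python3 -m jog '[[[0.0034,0.0099,0],[0,0,0]],[[0.0046,0.0203,0],[0,0,0]],[[0.0036,0.0307,0],[0,0,0]],[[0.0005,0.0407,0],[0,0,0]],[[-0.0046,0.0498,0],[0,0,0]]]' >/dev/null; python3 -c "from h import *;f(-222)"
```

```text
th -162 tang 6.83 rad -8.01 z 0.89 [ 0.5604 -0.0717  0.2   ] ang -159.3 t 9.95
th -222 tang 7.23 rad 4.92 z 9.25 [ 0.5671 -0.0227  0.1999] ang 140.2 t 10.45
```

```bash
python3 -m jog '[[[-0.0032,0.0041,0],[0,0,0]],[[-0.0069,0.0079,0],[0,0,0]],[[-0.0109,0.0112,0],[0,0,0]],[[-0.0153,0.0141,0],[0,0,0]],[[-0.0199,0.0165,0],[0,0,0]]]' >/dev/null; python3 -c "from h import *;f(-252)"
```

```text
th -252 tang 7.01 rad 8.17 z 10.34 [ 0.5888 -0.0065  0.2   ] ang 109.2 t 10.95
```

```bash
python3 -m jog '[[[-0.0049,0.0019,0],[0,0,0]],[[-0.0099,0.0034,0],[0,0,0]]]' >/dev/null; python3 -c "from h import *;f(-264)"; python3 -m jog '[[[-0.0052,0.0008,0],[0,0,0]],[[-0.0104,0.0012,0],[0,0,0]],[[-0.0156,0.001,0],[0,0,0]]]' >/dev/null; python3 -c "from h import *;f(-282)"
```

```text
th -264 tang 6.77 rad 7.58 z 9.76 [ 0.5993 -0.0036  0.2   ] ang 96.9 t 11.15
th -282 tang 5.72 rad 8.03 z 8.11 [ 0.6155 -0.0037  0.2   ] ang 78.9 t 11.45
```

```bash
python3 -m jog '[[[-0.0052,-0.0008,0],[0,0,0]],[[-0.0103,-0.002,0],[0,0,0]]]' >/dev/null; python3 -c "from h import *;f(-294)"; python3 -m jog '[[[-0.0049,-0.0019,0],[0,0,0]],[[-0.0096,-0.0042,0],[0,0,0]],[[-0.014,-0.007,0],[0,0,0]]]' >/dev/null; python3 -c "from h import *;f(-312)"
```

```text
th -294 tang 6.56 rad 6.68 z 7.97 [ 0.626  -0.0068  0.2   ] ang 66.9 t 11.65
th -312 tang 5.83 rad 6.62 z 6.39 [ 0.6398 -0.0153  0.2001] ang 49.0 t 11.95
```

```bash
python3 -c "
from h import *
S=cam('scene');cv2.imwrite('pics/c5.png',cv2.resize(S['image'][265:325,330:400],None,fx=8,fy=8,interpolation=cv2.INTER_CUBIC))"
```

```text
(no output)
```

View pics/c5.png

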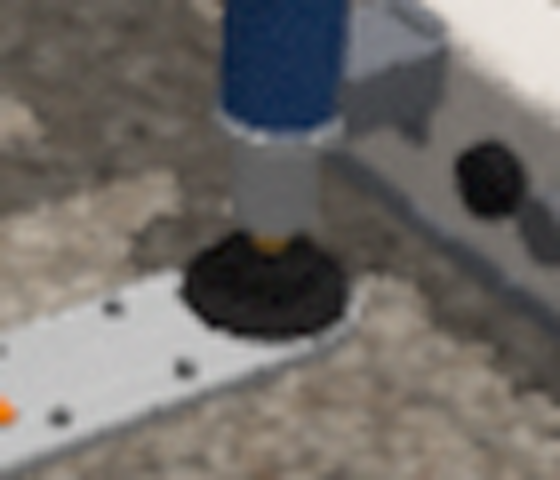

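The foot is now close above the disc and concentric with it (about 268,285 in the crop). From here I go in small steps.

```bash
python3 -m jog '[[[-0.0041,-0.0032,0],[0,0,0]],[[-0.0079,-0.0069,0],[0,0,0]]]' >/dev/null; python3 -c "from h import *;f(-324)"; python3 -m jog '[[[-0.0034,-0.0040,0],[0,0,0]],[[-0.0062,-0.0084,0],[0,0,0]]]' >/dev/null; python3 -c "from h import *;f(-336)"
```

```text
th -324 tang 6.80 rad 6.39 z 5.57 [ 0.6471 -0.0232  0.2001] ang 37.1 t 12.2
th -336 tang 6.87 rad 4.18 z 4.29 [ 0.6526 -0.0325  0.2001] ang 25.2 t 12.4
```

```bash
python3 -m jog '[[[-0.0024,-0.0046,0],[0,0,0]],[[-0.0043,-0.0095,0],[0,0,0]]]' >/dev/null; python3 -c "from h import *;f(-348)"; python3 -m jog '[[[-0.0015,-0.0050,0],[0,0,0]],[[-0.0023,-0.0102,0],[0,0,0]]]' >/dev/null; python3 -c "from h import *;f(-360)"
```

```text
th -348 tang 8.14 rad 4.51 z 4.39 [ 0.6558 -0.0424  0.2001] ang 13.7 t 12.6
th -360 tang 9.84 rad 2.80 z 4.82 [ 0.6569 -0.0527  0.2001] ang 2.2 t 12.8
```

The load has risen about 3 N over the 6.6 N free average, so I stop here, settle, release and rise.

```bash
python3 -m jog '[[[0,0,0],[0,0,0]],[[0,0,0],[0,0,0]],[[0,0,0],[0,0,0]],[[0,0,0],[0,0,0]]]' >/dev/null; python3 -c "from h import *;f(-360)"
python3 -m jog '[[[0,0,0],[0,0,0]],[[0,0,0],[0,0,0]],[[0,0,0],[0,0,0]],[[0,0,0],[0,0,0]],[[0,0,0],[0,0,0]]]' 0.6
python3 -m jog '[[[0,0,-0.02],[0,0,0]],[[0,0,-0.05],[0,0,0]],[[0,0,-0.09],[0,0,0]],[[0,0,-0.11],[0,0,0]],[[0,0,-0.11],[0,0,0]]]'
python3 - <<'E'
from h import *
d=cam("wrist");S=cam("scene")
c=np.zeros((480,800,3),np.uint8);c[:,:400]=d["image"][:,120:520];c[:400,400:]=cv2.resize(S["image"][205:305+20,330:450],(400,400));cv2.imwrite("pics/c6.png",c)
E
```

```text
th -360 tang 6.48 rad 3.08 z 4.53 [ 0.6569 -0.0536  0.2   ] ang 1.2 t 13.2
t: 13.7
tool_pos: [0.6545, -0.0553, 0.197]
tool_rot: [-0.184, -3.136, 0.0]
contact_force: [0.0, 0.3, -0.5]
opening: 0.0509
grip_force: 0.0
t: 14.2
tool_pos: [0.6563, -0.0555, 0.3126]
tool_rot: [0.183, 3.128, -0.002]
contact_force: [-0.4, -0.3, -0.1]
opening: 0.0517
grip_force: 0.0
```

View pics/c6.png

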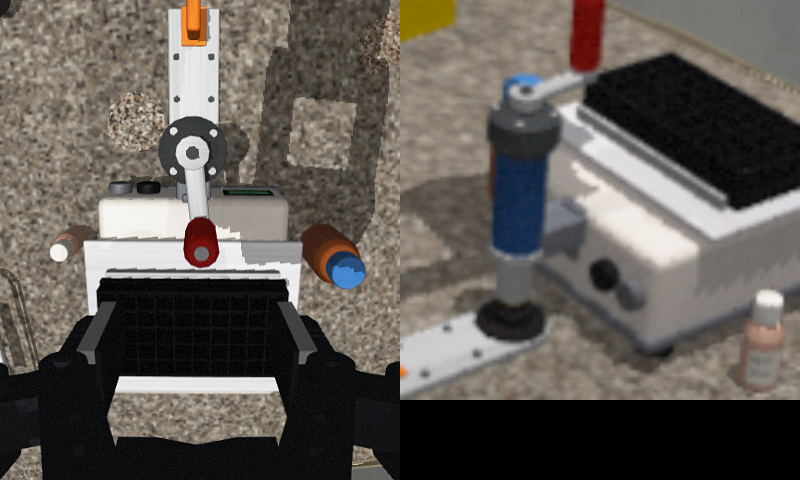

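The foot stands centred on the disc (crop 510,318), the shoe lies flat, the knob is free and the bottles are where they were. Handing in.

```bash
python3 -c "
from station import job
print(job.finish_job())"
```

```text
the job is handed in; nothing more can be done
None
```

The shoe is clamped flat under the foot, with its disc about 3 mm off the leg axis by camera. I stopped the crank about 3 N above its free load of roughly 6.6 N, let go of crank and shoe, and handed the job in at about 14 s. No verdict came back, and the bottles and vial were never touched.

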